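# Mark the lot on a taped carton with the hand stamp

### The arm

A 6-joint arm with a two-finger parallel gripper is mounted at the origin on the work surface. World frame = base frame: x ahead of the robot, y to its left, z up, the work surface at z = 0. Lengths are in m, angles in rad, forces in N, time in s.
With the tool pointing down it reaches from about 0.3 to 0.875 m from the base axis. Payload 6.4 kg.
Tool frame: the origin (TCP) lies midway between the tips of the shut fingers; the grasp point (between the pads) lies 19 mm behind it; z points along the fingers, y is the line along which they close (so a half turn about z gives the same grasp; the last joint's range is limited). The gripper opens to 85 mm and grips with 20 to 120 N. Pads are 22 mm wide; open, the fingers measure 114 mm over their backs; the gripper's body (76 mm by 85 mm) begins 54 mm behind the grasp point. The pads swing forward as they close: fully open they stand 13 mm farther back than shut.
Start: joints at [1.079, 0.181, 1.607, -0, 1.354, -0.206], TCP at [0.162, 0.552, 0.231] pointing down, gripper open.
Joint ranges: [-2.99, 2.99], [-0.89, 2.07], [0.3, 2.58], [-1.14, 4.28], [0, 2.63], [-3.12, 3.12]. Speed limits (rad/s): [2.57, 2.57, 3.01, 3.14, 3.14, 3.14].

### API

Orientations are given as a unit quaternion [w, x, y, z].
In Python, from bench import ctrl gives the robot as it stands.
- The arm moves only by the tool drive_tool, never from a script. Its argument "plan" is a list that holds one entry, the list of rows, each a list of 4 numbers: the shift along the tool's x, y, z scaled (see below), then the turn about the tool's z scaled (see below). In form: [[[x, y, z, roll], ...]]. A call has 1 to 12 rows; each row is the pose to reach, as a shift and turn from the pose commanded when the call began, along the tool's axes at that moment, turning the shorter way round; what a row does not reach only later rows make up. The controller multiplies each number of a shift by 400 mm and each number of a turn by 180 degrees. A row lasts 1/12 s, in which the tool goes at most 41.7 mm and 7.16 degrees, less where a joint would pass 70% of its speed; a pose out of reach is approached as far as the arm can. A call with a number of a shift or a turn outside -1 to 1 is refused whole. A call with a gripper value outside its range is refused whole. "jaw" is the closure, from 0 (fully open) to 1 (shut), set as the call begins (left out, the last holds). The fingers move at their own pace and stop on an object; the grip force is fixed at half the most. Time passes only in rows, so rows that repeat a pose let the fingers close. It gives the time, the measured TCP pose, the force, the opening and the grip force at its end, in the units of the state.
- ctrl.get_obs(): the state, without advancing time (a new reading comes with each control period).
- ctrl.camera(name): name is "scene" or "side" or "wrist"; returns (picture, depth): 480x640x3 uint8, red, green, blue; 480x640 float32, m along the optical axis (not along the pixel's ray), 0 where there is no reading.
- ctrl.camera_info(name): a dict with "camera_matrix" (3x3 intrinsics, pixels), "R" (3x3) and "t" (3): a world point X has camera coordinates R X + t; the wrist camera has in their place "T_tool_cam" (4x4, takes a point from camera to tool coordinates, whose origin is the TCP and whose axes are the flange's). Camera axes: x right, y down, z forward; pixel columns grow to the right and rows downward; lengths in m; the calibration is good to about 2 mm. A picture is of the moment at which its call begins: read the wrist's pose just before it. camera_info takes no time and is no camera call.
- ctrl.hand_in(): hands the job in; it is judged then, once.
The state is a dict: "time_s": time; "q": joint angles; "dq": joint speeds; "joint_efforts": joint torques, N m; "eef_pos": TCP position; "eef_rot": TCP orientation; "wrist_force": force on the tool from outside, world axes, zero at the start; "torque": the same for the moment, N m; "opening": opening from 0.0 (shut) to 1.0 (fully open); "grasp_force": force on a finger pad.
Only numpy, scipy, OpenCV 4.12 (cv2) and the standard library are available. Lean on these libraries where they do the work, as an engineer would, in place of code of your own. Each camera call takes 0.05 s, during which the arm holds its last target. There are 200 camera calls.

### The job

The full carton on the sloping packing stand still needs its lot mark. Take the blue-handled stamp (not the red one) out of its tray and set it inside the printed frame on the carton, square with the frame and flat on the sloping cardboard, then press it lightly so that its sprung skirt goes in about 6 mm, well short of the stop, and keep it pressed there: finish while still gripping it by the handle and holding it down, so the ink can take. Make no mark outside the frame, never press hard, and leave the other things on the table where they are.

Things in the scene. Friction and masses are not known exactly. Their poses are not given: they have to be found in the camera images.
- stamp: lot stamp with blue hood and handle, 98 mm tall, about 155 g, upright in the tray. Origin: centre of its underside (skirt rim, skirt out); x across its 40 mm width, y along its 66 mm length, z up. From below: grey skirt 0-24 mm, white band to 36, hood 40 x 66 mm to 48, black neck 20 mm square to 55, handle 28 mm square (sides along x and y) to 98 mm, gripped on either pair of sides
- stamp_handle (a point): middle of the blue stamp's handle, on its axis 76 mm above the stamp's origin: the point to grip; axes as the stamp's
- skirt (a joint): how far the blue stamp's sprung skirt is pushed up towards the hood, in m: 0 = fully out (own weight does not move it), 0.010 = at its stop. It takes 2.4 N to start and 0.8 N more per mm (7 N at 6 mm). With the rim on the carton and reading q, the stamp's origin is q below the carton's surface; the soft die inside bears no load
- lot_frame (a point): centre of the printed frame on the carton's upper face: a dark rectangle, line 2.5 mm wide, round a clear white field 54 x 80 mm (this point's x, y). Its z points squarely out of the sloping cardboard, y along the frame's long side (level), x along its short side, up the slope. The stamp's length goes along the frame's length, either way round
- carton: brown taped carton, full, immovable: 220 x 280 mm (x, y), 90 mm high. Origin: centre of its underside; z square to its upper face, which slopes down towards the robot at 0.30 rad (17 degrees) from level. The frame lies 63 mm up the slope from the middle of the upper face and 55 mm to its +y side; tape runs across the middle along y
- stand: sloping packing stand of grey rails and aluminium sheet under the carton, immovable, about 240 x 300 mm; origin on the table, 62 mm below the carton's origin; turned about the vertical as the carton is. The carton's highest (far) edge is about 180 mm above the table
- rest: the black stamp tray, immovable, 230 x 96 mm (x, y), rim 12 mm high; it has two bays side by side along its x, each about 86 mm long (x) and 86 mm wide (y), with a 48 mm wide raised bar between them; its floor is 4 mm thick and the stamps stand on it. Origin: centre of its underside.
- red_stamp: a second stamp of the same shape and size with red hood and handle, in the other bay of the tray: leave it alone. Origin and axes as the blue one's.
- bottle: an amber bottle with a white cap, standing, 58 mm in diameter, 145 mm tall; origin: centre of its underside; leave it alone
- tape_roll: a roll of tan packing tape lying flat, 96 mm outside diameter, 48 mm high; origin: centre of its underside; leave it alone
- marker: a marker pen lying down, white with a green cap, 127 mm long, 19 mm thick; origin: under its middle, x along its length towards the cap; leave it alone
Things that resemble listed ones, but are neither listed nor needed, are in the scene too. What is meant by the stamp is not green or yellow, and is the smaller of those in its own colour.

How it is judged:
On the way:
1. the blue stamp is gripped and lifted clear of its tray (z of stamp in the frame of rest above 0.03 m and contact force between the fingers and stamp above 0.5 N and distance between the grasp point and stamp_handle below 0.035 m), for 0.1 s.
At the end, for the whole second after the job is handed in: fingers grip the blue stamp's handle; stamp within 7.5 mm of the frame's centre along x and y, flat on the slope within 0.1 rad, in line with the frame within 0.12 rad; skirt pushed in 3.5 to 8.5 mm, 3 to 15 N on the carton, at rest; other things within 20 mm of their places (x of stamp in the frame of lot_frame between -0.0075 and 0.0075 m and y of stamp in the frame of lot_frame between -0.0075 and 0.0075 m and z of stamp in the frame of lot_frame between -0.012 and 0 m and angle between the z axis of stamp and the z axis of lot_frame, either way round below 0.1 rad and angle between the y axis of stamp and the y axis of lot_frame, either way round below 0.12 rad and value of joint skirt between 0.0035 and 0.0085 m and contact force between stamp and carton between 3 and 15 N and contact force between the fingers and stamp above 1 N and distance between the grasp point and stamp_handle below 0.035 m and linear speed of stamp below 0.01 m/s and distance of each of red_stamp, bottle, tape_roll, marker from where it was at the start of the episode below 0.02 m); the arm keeps its last pose, push and grip.
It fails at once if the stamp touches the carton outside the frame (more than 12 mm off its centre, or turned more than 0.25 rad) (contact force between stamp and carton above 1 N and (x of stamp in the frame of lot_frame above 0.012 m or x of stamp in the frame of lot_frame below -0.012 m or y of stamp in the frame of lot_frame above 0.012 m or y of stamp in the frame of lot_frame below -0.012 m or angle between the y axis of stamp and the y axis of lot_frame, either way round above 0.25 rad)).
It fails at once if the stamp is pressed hard on the carton (over 25 N) (contact force between stamp and carton above 25 N).
It fails at once if a bystander is knocked away or over (moved 40 mm or tipped) (distance of any of red_stamp, bottle, tape_roll, marker from where it was at the start of the episode above 0.04 m or angle between any of red_stamp, bottle's own z axis and vertical above 0.4 rad).
It also fails if it takes over 38 s, if anything falls off the work surface, if the arm or the gripper's body presses on something with over 40 N, if the wrist force passes 120 N, or if a joint passes its speed limit or range.

## Working session

There is one attempt and no reset: what is moved stays moved. The work goes in short steps, Python scripts to look and compute and a tool call to move; the robot and the scene stay as the last step left them, time stands still between calls to the robot, and variables do not carry over. Pictures are saved under pics/ and viewed, at most 10 in all, crops included, and the job is handed in when it is done.

Besides the shell and the picture viewer there is one more tool, called after "Emit:" as name(argument=value, ...) on one line, values as JSON. drive_tool: Moves the arm, as the interface text tells. Its arguments: {"type":"object","properties":{"plan":{"type":"array"},"jaw":{"type":"number"}},"required":["plan"]}

```bash
ls; mkdir -p pics; cat > h.py <<'E'
from bench import ctrl
import numpy as np, cv2
from scipy.spatial.transform import Rotation as Ro
def Rq(q): return Ro.from_quat([q[1],q[2],q[3],q[0]]).as_matrix()
def shot(n):
    o=ctrl.get_obs(); im,d=ctrl.camera(n); i=ctrl.camera_info(n); K=np.array(i["camera_matrix"])
    if n=="wrist":
        T=np.eye(4);T[:3,:3]=Rq(o["eef_rot"]);T[:3,3]=o["eef_pos"];T=T@np.array(i["T_tool_cam"])
    else:
        T=np.eye(4);R=np.array(i["R"]);T[:3,:3]=R.T;T[:3,3]=-R.T@np.array(i["t"])
    v,u=np.mgrid[:480,:640]
    P=np.stack([(u-K[0,2])/K[0,0]*d,(v-K[1,2])/K[1,1]*d,d],-1)@T[:3,:3].T+T[:3,3]
    P[d==0]=np.nan
    return im,P,T,K
E
python3 - <<'E'
from h import *
print(ctrl.get_obs())
for n in("scene","side","wrist"):
    im,P,T,K=shot(n); cv2.imwrite(f"pics/{n}0.png",im[...,::-1]); np.savez(f"{n}0.npz",im=im,P=P,T=T,K=K); print(n,T.round(3).tolist())
E
```

```text
pics
{'time_s': 0.0, 'q': array([ 1.07866697e+00,  1.81563126e-01,  1.60805406e+00, -1.81313397e-05,
        1.35378597e+00, -2.06302228e-01]), 'dq': array([ 0.00014572,  0.00020001, -0.00143187,  0.00049578,  0.00111445,
       -0.00020253]), 'joint_efforts': array([-5.12508632e-04, -4.44886243e+01, -3.51332259e+01, -3.39339740e-04,
        9.30198119e-03, -3.25691133e-05]), 'eef_pos': array([0.1618346 , 0.55115735, 0.23034948]), 'eef_rot': array([-3.01423965e-04,  1.42425576e-01,  9.89805100e-01, -8.53638057e-04]), 'wrist_force': array([ 0.74639817, -0.03574997, -0.08493261]), 'torque': array([-0.01563042,  0.00667661, -0.02436177]), 'grasp_force': 0.0, 'opening': 0.9976150623940708}
scene [[0.764, 0.514, -0.389, 0.967], [0.645, -0.614, 0.455, -0.359], [-0.005, -0.598, -0.801, 0.938], [0.0, 0.0, 0.0, 1.0]]
side [[-0.993, -0.083, 0.08, 0.524], [-0.115, 0.72, -0.684, 0.747], [-0.0, -0.688, -0.725, 0.835], [0.0, 0.0, 0.0, 1.0]]
wrist [[0.283, 0.907, 0.312, 0.082], [0.959, -0.266, -0.094, 0.575], [-0.002, 0.326, -0.945, 0.373], [0.0, 0.0, 0.0, 1.0]]
```

View pics/scene0.png

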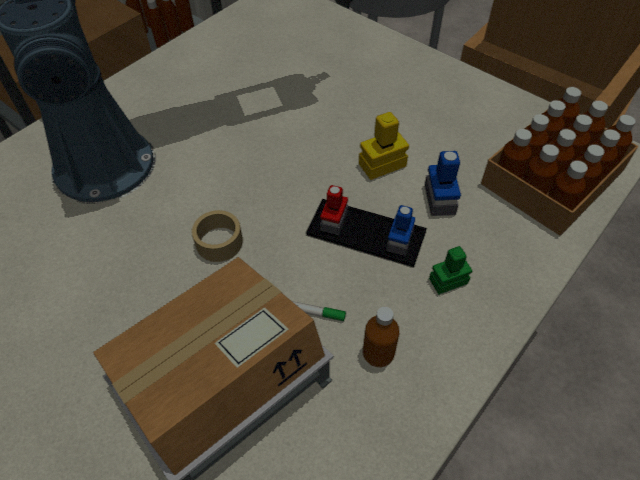

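View pics/side0.png

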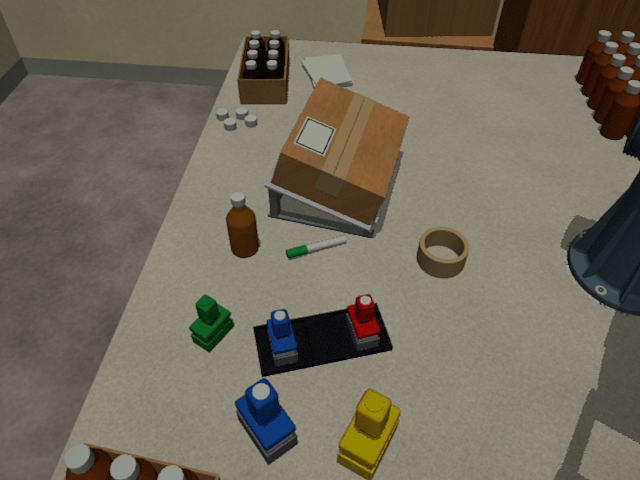

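Scene view: small blue stamp in the tray at about (402,225), large blue decoy at (445,180), frame at (252,337) on the carton. The side view shows the same things (stamp at (281,335), frame at (315,137)).

```bash
cat > m.py <<'E'
from h import *
for n,(bx),(fx) in (("scene",(385,200,420,258),(205,300,300,370)),("side",(262,305,302,366),(292,112,340,160))):
    D=np.load(n+"0.npz"); im,P=D["im"].astype(int),D["P"]
    def box(b): 
        m=np.zeros((480,640),bool); m[b[1]:b[3],b[0]:b[2]]=1; return m
    r,g,b=im[...,0],im[...,1],im[...,2]; ok=np.isfinite(P[...,2])
    m=box(bx)&(b>r+50)&(b>g+20)&ok
    p=P[m]; print(n,"blue",m.sum(),"z pct",np.percentile(p[:,2],[2,50,98]).round(4))
    mt=box(bx)&ok&(P[...,2]>.095)
    c,_=cv2.findContours(np.uint8(mt),0,1) if False else (None,None)
    pt=P[mt]; print(" top",len(pt),pt.mean(0).round(4),cv2.minAreaRect(np.float32(pt[:,:2]*1000)))
    for lo,hi in((.045,.056),):
        q=p[(p[:,2]>lo)&(p[:,2]<hi)]; print(" hood",len(q),cv2.minAreaRect(np.float32(q[:,:2]*1000)))
    # frame
    s=box(fx)&ok&(im.min(-1)>110)&(im.max(-1)-im.min(-1)<45)
    k,l,st,_=cv2.connectedComponentsWithStats(np.uint8(s)); j=1+np.argmax(st[1:,4]); s=l==j
    # fit plane with wider label
    q=P[s]; c=q.mean(0); nn=np.linalg.svd(q-c)[2][2]; nn*=np.sign(nn[2])
    print(" label n",nn.round(4),"tilt",np.arccos(nn[2]).round(4),len(q))
    u=np.array([-nn[2]*0,0,0]); yv=np.cross(nn,[0,0,0.]) 
    up=np.array([0,0,1])-nn[2]*nn; up/=np.linalg.norm(up); lv=np.cross(nn,up)
    w=np.float32(np.c_[(q-c)@up,(q-c)@lv]*1000); R=cv2.minAreaRect(w); print(" rect",R)
    f=c+up*R[0][0]/1000+lv*R[0][1]/1000; print(" frame centre",f.round(4),"up",up.round(3),"yaw up",np.arctan2(up[1],up[0]).round(4), "lv",lv.round(3))
E
python3 m.py
```

```text
scene blue 378 z pct [0.0506 0.0546 0.1056]
 top 188 [0.6445 0.2515 0.1029] ((643.38232421875, 253.53602600097656), (27.716108322143555, 30.26633644104004), 21.490690231323242)
 hood 256 ((643.585693359375, 253.49435424804688), (39.19121551513672, 66.46929931640625), 21.337804794311523)
 label n [-0.2968  0.0482  0.9537] tilt 0.3055 1307
 rect ((-0.8416481018066406, 1.0791358947753906), (78.27587890625, 53.45859909057617), 89.90138244628906)
 frame centre [ 0.6321 -0.1374  0.1689] up [ 0.941 -0.153  0.301] yaw up -0.1611 lv [0.16  0.987 0.   ]
side blue 797 z pct [0.0475 0.0551 0.1049]
 top 270 [0.6425 0.2567 0.103 ] ((642.82470703125, 254.40708923339844), (27.985937118530273, 29.088102340698242), 22.51198959350586)
 hood 437 ((642.9292602539062, 254.6531524658203), (39.47108840942383, 66.0754623413086), 21.059795379638672)
 label n [-0.2984  0.0471  0.9533] tilt 0.3069 655
 rect ((-0.122802734375, -1.8866996765136719), (83.51714324951172, 52.760047912597656), 89.09009552001953)
 frame centre [ 0.6324 -0.1406  0.1697] up [ 0.942 -0.149  0.302] yaw up -0.1566 lv [0.156 0.988 0.   ]
```

```bash
python3 - <<'E'
from h import *
a=cv2.imread("pics/scene0.png"); b=cv2.imread("pics/side0.png")
A=cv2.resize(a[290:380,195:315],None,fx=3.3,fy=3.3); B=cv2.resize(a[195:270,300:430],None,fx=3,fy=3)
C=cv2.resize(b[100:170,280:350],None,fx=4,fy=4); E=cv2.resize(b[290:380,245:400],None,fx=2.5,fy=2.5)
o=np.zeros((600,800,3),np.uint8)
for im,x,y in((A,0,0),(B,400,0),(C,0,300),(E,400,300)): o[y:y+im.shape[0],x:x+im.shape[1]]=im
cv2.imwrite("pics/c1.png",o)
E
```

```text
(no output)
```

View pics/c1.png

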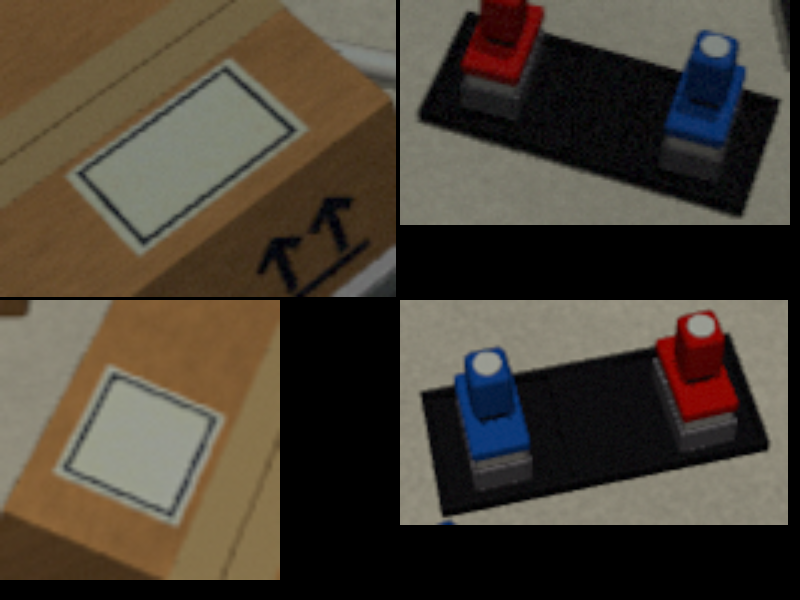

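```bash
cat >> h.py <<'E'
def go(p,yaw_y=None):
    "units from the present pose to TCP p, tool y at world yaw (mod pi)"
    o=ctrl.get_obs(); R=Rq(o["eef_rot"]); s=R.T@(np.array(p)-o["eef_pos"])/0.4; r=0
    if yaw_y is not None:
        d=np.arctan2(R[1,1],R[0,1])-yaw_y; r=((d+np.pi/2)%np.pi-np.pi/2)/np.pi
    print("t",round(o["time_s"],2),"pos",o["eef_pos"].round(4),"units",s.round(4),"roll",round(r,4),"q6",o["q"][5].round(3),"F",o["wrist_force"].round(1),"grip",round(o["grasp_force"],1),"op",round(o["opening"],3))
E
python3 - <<'E'
from h import *
go([.6432,.254,.16],1.942)
P=np.concatenate([np.load(n+"0.npz")["P"].reshape(-1,3) for n in("scene","side")])
d=np.hypot(P[:,0]-.6432,P[:,1]-.254); a=(P[:,2]>.055)&(d>.045)&(d<.16); q=P[a]
th=np.arctan2(q[:,1]-.254,q[:,0]-.6432)
for k in np.unique((th//.4)): s=(th//.4)==k; print(round(k*.4,1),s.sum(),d[a][s].min().round(3),q[s][:,2].max().round(3))
# tray yaw
m=[]
for n in("scene","side"):
    D=np.load(n+"0.npz");p=D["P"];s=(D["im"].max(-1)<40)&(p[...,2]<.016)&(p[...,2]>.001)&(np.hypot(p[...,0]-.58,p[...,1]-.24)<.16)
    k,l,st,_=cv2.connectedComponentsWithStats(np.uint8(s)); s=l==1+np.argmax(st[1:,4]); print(n,cv2.minAreaRect(np.float32(p[s][:,:2]*1000)),np.percentile(p[s][:,2],[5,50,95]))
E
```

```text
t 0.15 pos [0.1619 0.5513 0.2306] units [-1.3641 -0.3736  0.1765] roll -0.2091 q6 -0.206 F [ 0.1 -0.2  0.1] grip 0.0 op 1.001
-3.2 542 0.123 0.108
-2.8 434 0.124 0.108
-0.4 867 0.108 0.105
0.0 26 0.121 0.1
1.2 1493 0.1 0.139
1.6 815 0.111 0.139
scene ((577.9139404296875, 228.25308227539062), (229.2335968017578, 101.64712524414062), 20.621997833251953) [0.00392108 0.00899678 0.01530939]
side ((577.75634765625, 228.72146606445312), (227.5000762939453, 97.15796661376953), 19.611865997314453) [0.0041998  0.00876246 0.01535036]
```

Emit:
drive_tool(plan=[[[-0.08,-0.022,0,-0.03],[-0.17,-0.047,0,-0.06],[-0.26,-0.07,0,-0.09],[-0.35,-0.096,0,-0.12],[-0.44,-0.12,0,-0.15],[-0.53,-0.145,0,-0.18],[-0.62,-0.17,0,-0.209],[-0.71,-0.194,0,-0.209],[-0.8,-0.219,0,-0.209],[-0.88,-0.241,0,-0.209],[-0.95,-0.26,0,-0.209],[-1.0,-0.274,0,-0.209]]], jaw=0)

```text
time_s: 1.15
eef_pos: [0.5171, 0.3317, 0.2309]
eef_rot: [-0.0, -0.183, 0.983, -0.0]
wrist_force: [0.5, 0.1, -0.4]
opening: 0.997
grasp_force: 0.0
```

```bash
python3 -c "
from h import *
go([.6432,.254,.16],1.942)"
```

```text
t 1.15 pos [0.5171 0.3317 0.2309] units [-0.2241 -0.2949  0.1772] roll -0.0008 q6 -1.562 F [ 0.5  0.1 -0.4] grip 0.0 op 0.997
```

Emit:
drive_tool(plan=[[[-0.05,-0.066,0.04,0],[-0.1,-0.13,0.08,0],[-0.15,-0.2,0.12,0],[-0.2,-0.26,0.16,0],[-0.224,-0.295,0.177,0],[-0.224,-0.295,0.177,0],[-0.224,-0.295,0.177,0]]])

```text
time_s: 1.73
eef_pos: [0.641, 0.2554, 0.159]
eef_rot: [-0.001, -0.183, 0.983, 0.0]
wrist_force: [-0.5, 0.3, 0.1]
opening: 1.002
grasp_force: 0.0
```

```bash
python3 -c "
from h import *
im,P,T,K=shot('wrist'); cv2.imwrite('pics/w1.png',im[...,::-1])
i=im.astype(int); m=(i[...,2]>i[...,0]+50)&(i[...,2]>i[...,1]+20)&np.isfinite(P[...,2])&(np.hypot(P[...,0]-.643,P[...,1]-.254)<.06)
p=P[m]
for lo,hi in((.045,.057),(.097,.107)):
  q=p[(p[:,2]>lo)&(p[:,2]<hi)]; print(len(q),cv2.minAreaRect(np.float32(q[:,:2]*1000)),np.median(q[:,2]))
go([.6432,.254,.062],1.942)"
```

```text
3346 ((643.8043212890625, 254.09483337402344), (39.261993408203125, 65.620849609375), 21.089187622070312) 0.0513463887332091
1010 ((643.1928100585938, 253.85903930664062), (25.37244987487793, 27.64328956604004), 21.404197692871094) 0.1006566061867545
t 1.78 pos [0.6407 0.2563 0.16  ] units [-0.004  -0.0079  0.245 ] roll -0.0003 q6 -1.732 F [-0.2  0.5  0.5] grip 0.0 op 0.998
```

View pics/w1.png

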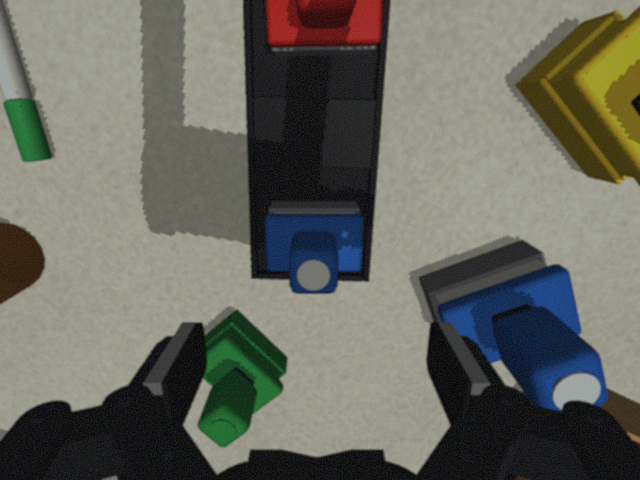

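The wrist view shows the blue stamp between the fingers at (315,250); the raised bar spans rows 95–165, on the red stamp's side, and the decoys are outside the fingers. I'll descend.

Emit:
drive_tool(plan=[[[-0.004,-0.008,0.06,0],[-0.005,-0.007,0.12,0],[-0.005,-0.007,0.18,0],[-0.005,-0.007,0.22,0],[-0.005,-0.007,0.24,0],[-0.005,-0.007,0.248,0],[-0.005,-0.007,0.248,0],[-0.005,-0.007,0.248,0]]], jaw=0)

```text
time_s: 2.45
eef_pos: [0.6448, 0.2551, 0.063]
eef_rot: [0.001, -0.185, 0.983, 0.0]
wrist_force: [-0.0, 0.4, -0.1]
opening: 1.0
grasp_force: 0.0
```

Emit:
drive_tool(plan=[[[0,0,0,0],[0,0,0,0],[0,0,0,0],[0,0,0,0],[0,0,0,0],[0,0,0,0],[0,0,0,0],[0,0,0,0]]], jaw=0.6)

```text
time_s: 3.12
eef_pos: [0.6441, 0.2543, 0.0612]
eef_rot: [-0.0, -0.184, 0.983, -0.0]
wrist_force: [0.5, 0.0, 0.0]
opening: 0.402
grasp_force: 0.0
```

```bash
python3 -c "
from h import *
go([.6435,.254,.061],1.94)"
```

```text
t 3.12 pos [0.6441 0.2543 0.0612] units [ 0.0016 -0.0003  0.0005] roll 0.0005 q6 -1.736 F [0.5 0.  0. ] grip 0.0 op 0.402
```

Emit:
drive_tool(plan=[[[0,0,0,0],[0,0,0,0],[0,0,0,0],[0,0,0,0],[0,0,0,0],[0,0,0,0]]], jaw=0.69)

```text
time_s: 3.62
eef_pos: [0.6441, 0.2543, 0.0613]
eef_rot: [-0.0, -0.184, 0.983, -0.0]
wrist_force: [-0.7, 0.8, 0.3]
opening: 0.321
grasp_force: 48.8
```

Emit:
drive_tool(plan=[[[0,0,0,0],[0,0,0,0],[0,0,0,0],[0,0,0,0]]], jaw=1.0)

```text
time_s: 3.95
eef_pos: [0.6441, 0.2544, 0.0613]
eef_rot: [0.0, -0.184, 0.983, 0.0]
wrist_force: [-0.8, 0.1, 0.4]
opening: 0.316
grasp_force: 60.3
```

Emit:
drive_tool(plan=[[[0,0,-0.01,0],[0.02,0,-0.01,0],[0.045,0,-0.01,0],[0.055,0,-0.01,0],[0.063,0,-0.01,0],[0.071,0,-0.01,0],[0.079,0,-0.01,0],[0.079,0,-0.01,0]]])

```text
time_s: 4.62
eef_pos: [0.6167, 0.2436, 0.0665]
eef_rot: [0.003, -0.184, 0.983, 0.001]
wrist_force: [4.3, 2.4, -2.9]
opening: 0.318
grasp_force: 60.2
```

Emit:
drive_tool(plan=[[[0.006,0,0,0],[0.012,0,0,0],[0.018,0,0,0],[0.024,0,0,0],[0.03,0,0,0],[0.036,0,0,0],[0.041,0,0,0],[0.046,0,0,0],[0.046,0,0,0]]])

```text
time_s: 5.37
eef_pos: [0.6014, 0.2375, 0.068]
eef_rot: [0.005, -0.184, 0.983, 0.001]
wrist_force: [6.2, 2.7, 1.5]
opening: 0.318
grasp_force: 60.6
```

```bash
python3 - <<'E'
from h import *
go([.6435,.254,.061],1.94)
im,P,T,K=shot('side'); cv2.imwrite('pics/s2.png',cv2.resize(im[250:430,200:440,::-1],None,fx=3,fy=3))
E
```

```text
t 5.37 pos [0.6014 0.2375 0.068 ] units [-0.1129  0.0005  0.0186] roll 0.0002 q6 -1.749 F [6.2 2.7 1.5] grip 60.6 op 0.318
```

View pics/s2.png

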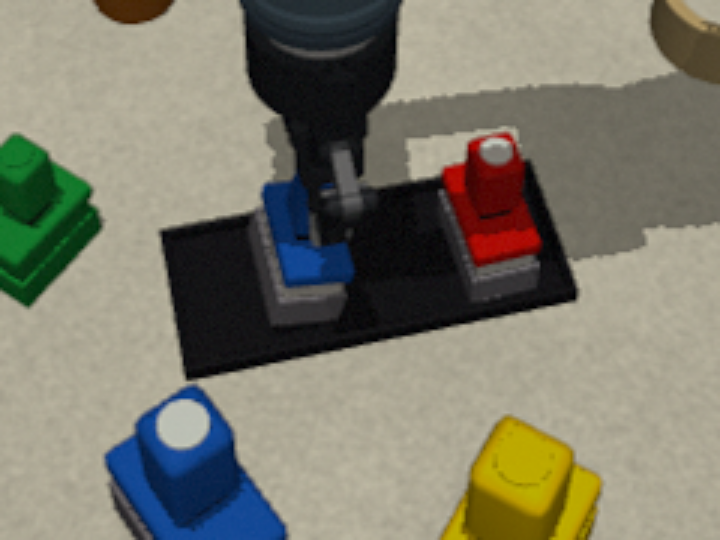

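The stamp is now tilted in the grip, its base held back by the bar. I'll lift it and measure the tilt.

Emit:
drive_tool(plan=[[[-0.01,0,-0.05,0],[-0.01,0,-0.1,0],[-0.01,0,-0.18,0],[-0.01,0,-0.26,0],[-0.01,0,-0.34,0],[-0.01,0,-0.37,0],[-0.01,0,-0.37,0],[-0.01,0,-0.37,0]]])

```text
time_s: 6.08
eef_pos: [0.6011, 0.2377, 0.2128]
eef_rot: [0.0, -0.184, 0.983, -0.0]
wrist_force: [-0.6, -0.1, -2.3]
opening: 0.318
grasp_force: 60.3
```

```bash
cat > tilt.py <<'E'
from h import *
from scipy.spatial import cKDTree
def stamp(name="t",names=("scene","side","wrist")):
    go([0.6,0.2,0.2])
    o=ctrl.get_obs(); R=Rq(o["eef_rot"]); g=o["eef_pos"]-R[:,2]*.019
    out=[]
    for n in names:
        im,P,T,K=shot(n); i=im.astype(int)
        q=(P-g)@R   # tool frame about grasp point
        m=(i[...,2]>i[...,0]+40)&(i[...,2]>i[...,1]+15)&(np.abs(q)<[.06,.05,.1]).all(-1)
        p=q[m]
        if len(p)<60: print(n,len(p)); continue
        # hood-top plane: ransac
        best=0; rng=np.random.default_rng(0)
        for _ in range(800):
            a=p[rng.choice(len(p),3,False)]; nn=np.cross(a[1]-a[0],a[2]-a[0]); L=np.linalg.norm(nn)
            if L<1e-5: continue
            nn/=L
            if abs(nn[2])<.8: continue
            w=np.abs((p-a[0])@nn)<.0015
            if w.sum()>best: best=w.sum(); W=w
        s=p[W]; c=s.mean(0); nn=np.linalg.svd(s-c)[2][2]; nn*=-np.sign(nn[2])
        ex=np.cross([0,1,0],nn)*1; ex/=np.linalg.norm(ex); ey=np.cross(nn,ex)
        rect=cv2.minAreaRect(np.float32(np.c_[(s-c)@ex,(s-c)@ey]*1000))
        h=c+ex*rect[0][0]/1000+ey*rect[0][1]/1000
        print(n,len(p),best,"n tool",nn.round(3),"tilt about y",np.arctan2(nn[0],-nn[2]).round(3),"about x",np.arctan2(nn[1],-nn[2]).round(3),"rect",np.round(rect[1],1),round(rect[2],1),"hood centre rel grasp",(h*1000).round(1),"origin",((h-nn*.048)*1000).round(1))
if __name__=="__main__": stamp()
E
python3 tilt.py
```

```text
t 6.08 pos [0.6011 0.2377 0.2128] units [ 0.0367 -0.0868  0.0319] roll 0 q6 -1.748 F [-0.6 -0.1 -2.3] grip 60.3 op 0.318
scene 433 234 n tool [ 0.215  0.004 -0.977] tilt about y 0.217 about x 0.004 rect [68.6 37. ] 87.2 hood centre rel grasp [-10.1  -0.4  25.1] origin [-20.4  -0.6  71.9]
side 736 384 n tool [ 0.234  0.003 -0.972] tilt about y 0.236 about x 0.003 rect [65.7 37. ] 90.0 hood centre rel grasp [-7.7  0.9 27. ] origin [-18.9   0.7  73.6]
wrist 8480 3157 n tool [ 0.325  0.004 -0.946] tilt about y 0.331 about x 0.004 rect [17.3 64.1] 0.0 hood centre rel grasp [ 4.1 -0.5 33.4] origin [-11.5  -0.7  78.8]
```

Emit:
drive_tool(plan=[[[0,0,0.08,0],[0,0,0.16,0],[0,0,0.24,0],[0,0,0.31,0],[0,0,0.35,0],[0,0,0.366,0],[0,0,0.366,0],[0.007,0,0.366,0],[0.014,0,0.366,0],[0.021,0,0.366,0],[0.028,0,0.366,0],[0.028,0,0.366,0]]])

```text
time_s: 7.23
eef_pos: [0.5922, 0.234, 0.0681]
eef_rot: [0.002, -0.184, 0.983, 0.0]
wrist_force: [3.9, 1.0, 5.9]
opening: 0.317
grasp_force: 61.1
```

Emit:
drive_tool(plan=[[[0,0,0,0],[0,0,0,0],[-0.01,0,-0.05,0],[-0.01,0,-0.1,0],[-0.01,0,-0.18,0],[-0.01,0,-0.26,0],[-0.01,0,-0.34,0],[-0.01,0,-0.37,0],[-0.01,0,-0.37,0],[-0.01,0,-0.37,0],[-0.01,0,-0.37,0]]])

```text
time_s: 8.15
eef_pos: [0.5928, 0.2347, 0.2115]
eef_rot: [-0.003, -0.184, 0.983, -0.0]
wrist_force: [0.3, -0.1, -1.6]
opening: 0.32
grasp_force: 60.5
```

```bash
python3 tilt.py
```

```text
t 8.15 pos [0.5928 0.2347 0.2115] units [ 0.0144 -0.0873  0.0287] roll 0 q6 -1.75 F [ 0.3 -0.1 -1.6] grip 60.5 op 0.32
scene 434 233 n tool [ 0.216 -0.015 -0.976] tilt about y 0.218 about x -0.015 rect [66.2 37.6] 87.9 hood centre rel grasp [-9.8 -0.9 25.3] origin [-20.1  -0.2  72.2]
side 741 395 n tool [ 0.221  0.005 -0.975] tilt about y 0.222 about x 0.005 rect [37.6 64.6] 0.3 hood centre rel grasp [-8.5  0.9 25.5] origin [-19.1   0.7  72.3]
wrist 8377 3345 n tool [ 0.288  0.    -0.958] tilt about y 0.292 about x 0.0 rect [17.2 64. ] 0.4 hood centre rel grasp [ 2.6 -0.7 30.8] origin [-11.2  -0.7  76.7]
```

Emit:
drive_tool(plan=[[[-0.044,0,0.05,0],[-0.044,0,0.13,0],[-0.044,0,0.21,0],[-0.044,0,0.29,0],[-0.044,0,0.34,0],[-0.044,0,0.371,0],[-0.044,0,0.371,0],[-0.044,0,0.371,0],[-0.033,0,0.371,0],[-0.022,0,0.371,0],[-0.011,0,0.371,0],[-0.011,0,0.371,0]]])

```text
time_s: 9.3
eef_pos: [0.6001, 0.237, 0.0685]
eef_rot: [0.003, -0.184, 0.983, 0.0]
wrist_force: [4.4, 1.4, -1.2]
opening: 0.32
grasp_force: 60.4
```

Emit:
drive_tool(plan=[[[0.004,0,0,0],[0.008,0,0,0],[0.012,0,0,0],[0.016,0,0,0],[0.016,0,0,0],[0.016,0,0,0],[0.016,0,0,0]]])

```text
time_s: 9.88
eef_pos: [0.5953, 0.2351, 0.0685]
eef_rot: [0.003, -0.184, 0.983, 0.0]
wrist_force: [6.8, 1.3, -1.0]
opening: 0.32
grasp_force: 60.4
```

Emit:
drive_tool(plan=[[[0.003,0,0,0],[0.005,0,0,0],[0.005,0,0,0],[0.005,0,0,0],[-0.005,0,-0.05,0],[-0.005,0,-0.1,0],[-0.005,0,-0.18,0],[-0.005,0,-0.26,0],[-0.005,0,-0.34,0],[-0.005,0,-0.34,0],[-0.005,0,-0.34,0],[-0.005,0,-0.34,0]]])

```text
time_s: 10.88
eef_pos: [0.5936, 0.2349, 0.2019]
eef_rot: [-0.001, -0.184, 0.983, -0.0]
wrist_force: [0.2, -0.8, -2.6]
opening: 0.324
grasp_force: 60.6
```

```bash
python3 tilt.py
```

```text
t 10.88 pos [0.5936 0.2349 0.2019] units [ 0.0168 -0.087   0.0048] roll 0 q6 -1.75 F [ 0.2 -0.8 -2.6] grip 60.6 op 0.324
scene 464 233 n tool [ 0.312 -0.    -0.95 ] tilt about y 0.317 about x -0.0 rect [66.6 37.4] 89.0 hood centre rel grasp [-12.8  -0.   24.1] origin [-27.8  -0.   69.7]
side 767 350 n tool [ 0.3    0.016 -0.954] tilt about y 0.305 about x 0.017 rect [63.7 37.5] 89.5 hood centre rel grasp [-12.    2.1  25.3] origin [-26.4   1.4  71.1]
wrist 7152 3174 n tool [ 0.322  0.009 -0.947] tilt about y 0.328 about x 0.009 rect [25.7 26.5] 0.4 hood centre rel grasp [  4.3  -0.3 -17.7] origin [-11.2  -0.7  27.7]
```

```bash
python3 -c "
from h import *
go([.6054,-.1347,.29],1.412)"
```

```text
t 11.03 pos [0.5932 0.2348 0.2003] units [ 0.3071 -0.8719 -0.2236] roll 0.1686 q6 -1.75 F [ 1.3 -0.4 -1.3] grip 60.5 op 0.322
```

Emit:
drive_tool(plan=[[[0,-0.02,-0.08,0],[0.02,-0.06,-0.15,0.01],[0.05,-0.13,-0.2,0.03],[0.08,-0.21,-0.224,0.05],[0.11,-0.3,-0.224,0.07],[0.14,-0.39,-0.224,0.09],[0.17,-0.48,-0.224,0.11],[0.2,-0.57,-0.224,0.13],[0.23,-0.66,-0.224,0.15],[0.265,-0.75,-0.224,0.169],[0.29,-0.82,-0.224,0.169],[0.302,-0.858,-0.224,0.169]]])

```text
time_s: 12.03
eef_pos: [0.6053, -0.1323, 0.2903]
eef_rot: [-0.001, 0.082, 0.997, -0.0]
wrist_force: [0.1, 0.5, -1.7]
opening: 0.324
grasp_force: 60.4
```

Emit:
drive_tool(plan=[[[0,0,0,0],[0,0,0,0],[0,0,0,0]]])

```text
time_s: 12.28
eef_pos: [0.6061, -0.1273, 0.2912]
eef_rot: [-0.001, 0.08, 0.997, 0.001]
wrist_force: [-0.1, 0.4, -1.9]
opening: 0.322
grasp_force: 60.4
```

```bash
python3 -c "
from h import *
go([.6054,-.1347,.29],1.412)
im,P,T,K=shot('wrist'); cv2.imwrite('pics/w3.png',im[...,::-1]); np.savez('w3.npz',im=im,P=P,T=T,K=K)"; python3 tilt.py
```

```text
t 12.28 pos [ 0.6061 -0.1273  0.2912] units [-0.0013 -0.0186  0.0031] roll -0.0002 q6 -1.81 F [-0.1  0.4 -1.9] grip 60.4 op 0.322
t 12.33 pos [ 0.6062 -0.1269  0.2915] units [0.1441 0.8044 0.2297] roll 0 q6 -1.81 F [-0.5 -0.1 -0.2] grip 60.4 op 0.32
scene 1357 549 n tool [ 0.304 -0.002 -0.953] tilt about y 0.309 about x -0.002 rect [64.6 38.3] 89.4 hood centre rel grasp [-13.5   0.1  23.8] origin [-28.1   0.2  69.5]
side 363 192 n tool [ 0.304  0.009 -0.953] tilt about y 0.309 about x 0.009 rect [38.  63.1] 0.9 hood centre rel grasp [-11.7   3.2  23.5] origin [-26.3   2.8  69.2]
wrist 6397 3130 n tool [ 0.323  0.006 -0.946] tilt about y 0.329 about x 0.006 rect [25.9 26.1] 0.1 hood centre rel grasp [  3.5   0.1 -19.7] origin [-12.   -0.2  25.7]
```

View pics/w3.png

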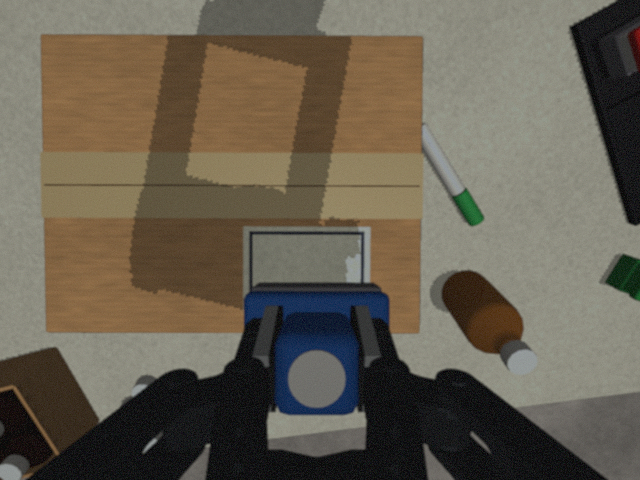

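The wrist view shows the stamp hood at columns 245–388 square with the frame; the frame's side lines are at columns 250 and 362, its lower line at row 233. I'll measure the frame from these lines.

```bash
python3 - <<'E'
from h import *
D=np.load("w3.npz"); im,P,T,K=D["im"],D["P"],D["T"],D["K"]
g=im.astype(float).sum(-1)
def cen(v,a): # dark-line centroid
    w=np.clip(np.median(v)-40-v,0,None); return a+(w*np.arange(len(v))).sum()/w.sum()
L=[(cen(g[r,244:257],244),r) for r in range(242,278)]; Rr=[(cen(g[r,356:368],356),r) for r in range(242,278)]
N=[(c,cen(g[228:240,c],228)) for c in range(258,355)]
n=P[60:140,60:150].reshape(-1,3); n=np.vstack([n,P[240:320,60:120].reshape(-1,3),P[230:320,380:410].reshape(-1,3),P[60:140,360:410].reshape(-1,3)]); n=n[np.isfinite(n[:,2])]
c=n.mean(0); nn=np.linalg.svd(n-c,full_matrices=False)[2][2]; nn*=np.sign(nn[2]); 
up=np.array([0,0,1])-nn[2]*nn; up/=np.linalg.norm(up); lv=np.cross(nn,up)
print("n",nn.round(4),"tilt",np.arccos(nn[2]).round(4),"yaw up",np.arctan2(up[1],up[0]).round(4))
def ray(uv):
    uv=np.array(uv); d=np.c_[(uv-[K[0,2],K[1,2]])/[K[0,0],K[1,1]],np.ones(len(uv))]@T[:3,:3].T
    return T[:3,3]+d*((c-T[:3,3])@nn/(d@nn))[:,None]
l,r,nr=[ray([x for x in X if np.isfinite(x).all()]) for X in(L,Rr,N)]
yl,yr=np.median(l@lv),np.median(r@lv); xn=np.median(nr@up)
s=np.polyfit(nr@lv,nr@up,1)[0]
print("width",yl-yr,"line skew vs level",s)
f=up*(xn+.02825)+lv*(yl+yr)/2+nn*(c@nn); print("frame",f.round(4))
go([.6054,-.1347,.24],1.412)
E
```

```text
n [-0.3248  0.0344  0.9452] tilt 0.3327 yaw up -0.1055
width -0.08117483795358829 line skew vs level 0.055306920017834646
frame [ 0.6323 -0.1386  0.1714]
t 12.48 pos [ 0.6064 -0.127   0.2921] units [-0.0006 -0.0194  0.1302] roll 0.0002 q6 -1.811 F [-0.3  0.3 -0.9] grip 60.4 op 0.323
```

Emit:
drive_tool(plan=[[[0,-0.019,0.04,0],[0,-0.019,0.08,0],[0,-0.019,0.115,0],[0,-0.019,0.135,0],[0,-0.019,0.14,0],[0,-0.019,0.14,0],[0,-0.019,0.14,0],[0,-0.019,0.14,0]]])

```text
time_s: 13.15
eef_pos: [0.6058, -0.1361, 0.2374]
eef_rot: [0.001, 0.08, 0.997, -0.0]
wrist_force: [0.1, -0.4, -1.0]
opening: 0.32
grasp_force: 60.5
```

```bash
python3 -c "
import tilt
tilt.stamp(names=('scene','side'))
tilt.go([.6055,-.1345,.23],1.412)"
```

```text
t 13.15 pos [ 0.6058 -0.1361  0.2374] units [0.1482 0.8273 0.0928] roll 0 q6 -1.823 F [ 0.1 -0.4 -1. ] grip 60.5 op 0.32
scene 1215 500 n tool [ 0.312  0.003 -0.95 ] tilt about y 0.317 about x 0.003 rect [65.2 38.4] 88.9 hood centre rel grasp [-14.3   0.2  23.6] origin [-29.3   0.1  69.2]
side 326 167 n tool [ 0.307  0.009 -0.952] tilt about y 0.312 about x 0.01 rect [37.6 64.3] 0.2 hood centre rel grasp [-11.5   2.9  24. ] origin [-26.2   2.4  69.6]
t 13.25 pos [ 0.6056 -0.1362  0.2372] units [0.001  0.0042 0.0179] roll -0.0004 q6 -1.823 F [-0.8  0.1 -1.4] grip 60.5 op 0.32
```

Emit:
drive_tool(plan=[[[0.002,0.002,0.007,0],[0.002,0.002,0.014,0],[0.002,0.002,0.02,0],[0.002,0.002,0.025,0],[0.002,0.002,0.03,0],[0.002,0.002,0.03,0]]])

```text
time_s: 13.75
eef_pos: [0.6041, -0.135, 0.2233]
eef_rot: [-0.001, 0.08, 0.997, 0.0]
wrist_force: [-0.4, 0.9, -1.2]
opening: 0.322
grasp_force: 60.5
```

Emit:
drive_tool(plan=[[[0,0,0.003,0],[0,0,0.005,0],[0,0,0.0075,0],[0,0,0.0075,0]]])

```text
time_s: 14.08
eef_pos: [0.6044, -0.1351, 0.2209]
eef_rot: [-0.0, 0.08, 0.997, 0.0]
wrist_force: [0.7, 0.1, -1.3]
opening: 0.321
grasp_force: 60.5
```

Emit:
drive_tool(plan=[[[0,0,0.003,0],[0,0,0.005,0],[0,0,0.0065,0],[0,0,0.0065,0]]])

```text
time_s: 14.42
eef_pos: [0.6047, -0.1352, 0.219]
eef_rot: [0.0, 0.08, 0.997, -0.0]
wrist_force: [0.8, -0.2, 0.9]
opening: 0.319
grasp_force: 60.7
```

Emit:
drive_tool(plan=[[[-0.001,0,0.003,0],[-0.0015,0,0.005,0],[-0.0022,0,0.0072,0],[-0.0022,0,0.0072,0],[-0.0022,0,0.0072,0]]])

```text
time_s: 14.83
eef_pos: [0.6057, -0.1354, 0.2161]
eef_rot: [0.001, 0.08, 0.997, -0.0]
wrist_force: [-0.5, 0.6, 4.9]
opening: 0.321
grasp_force: 61.0
```

```bash
cat > f.py <<'E'
from h import *
F=[]
for k in range(6): o=ctrl.get_obs(); F.append(np.r_[o["wrist_force"],o["eef_pos"]*1000,o["torque"]]); ctrl.camera("side")
F=np.array(F); print(F.mean(0).round(2),F.std(0).round(2))
E
python3 f.py
```

```text
[ 1.4000e-01  4.1000e-01  4.6900e+00  6.0566e+02 -1.3538e+02  2.1605e+02
  6.0000e-02 -1.2000e-01 -0.0000e+00] [0.47 0.33 0.34 0.01 0.01 0.04 0.04 0.07 0.01]
```

Emit:
drive_tool(plan=[[[-0.0006,0,0.002,0],[-0.0011,0,0.0037,0],[-0.0011,0,0.0037,0],[-0.0011,0,0.0037,0],[-0.0011,0,0.0037,0],[-0.0011,0,0.0037,0],[-0.0011,0,0.0037,0]]])

```text
time_s: 15.72
eef_pos: [0.6061, -0.1355, 0.2146]
eef_rot: [0.001, 0.08, 0.997, -0.0]
wrist_force: [0.9, 1.1, 5.9]
opening: 0.319
grasp_force: 61.2
```

```bash
python3 f.py; python3 - <<'E'
import tilt
from h import *
tilt.stamp(names=('scene','side'))
im,_=ctrl.camera('scene'); a=cv2.resize(im[260:420,140:360,::-1],None,fx=3,fy=3); cv2.imwrite('pics/e.png',a)
E
```

```text
[ 9.0000e-01  7.9000e-01  6.0200e+00  6.0608e+02 -1.3546e+02  2.1461e+02
  7.0000e-02 -1.6000e-01  2.0000e-02] [0.65 0.36 0.27 0.01 0.02 0.01 0.03 0.03 0.02]
t 16.02 pos [ 0.6061 -0.1355  0.2146] units [0.1488 0.8255 0.0362] roll 0 q6 -1.821 F [1.1 0.1 5.9] grip 61.2 op 0.319
scene 1162 455 n tool [ 0.311  0.009 -0.951] tilt about y 0.316 about x 0.009 rect [66.  39.2] 86.3 hood centre rel grasp [-14.6   0.4  23.7] origin [-29.5  -0.   69.4]
side 325 164 n tool [ 0.33   0.002 -0.944] tilt about y 0.336 about x 0.003 rect [37.3 63.8] 0.6 hood centre rel grasp [-11.8   2.3  23.9] origin [-27.6   2.2  69.2]
```

View pics/e.png

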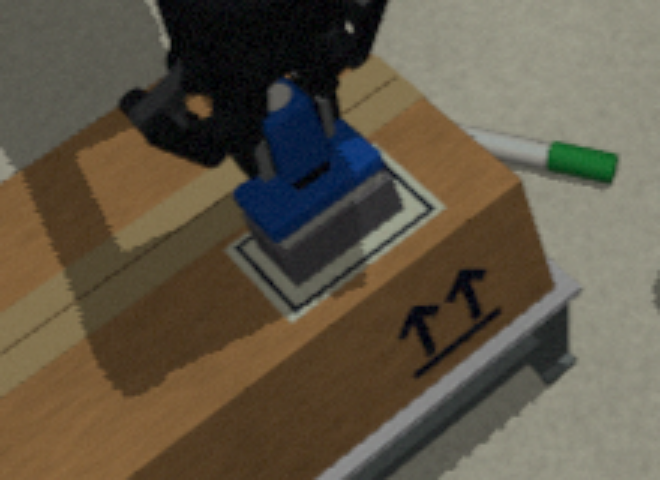

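Scene view: the stamp stands inside the frame, but the gap to the upslope line looks wide. I'll check with projected outlines.

```bash
cat > ov.py <<'E'
from h import *
import sys
out=[]
for n,f,b in (("scene",np.array([.6321,-.1374,.1689]),(195,295,305,375)),("side",np.array([.6324,-.1406,.1697]),(280,95,350,170))):
    im,P,T,K=shot(n); S=6 if n=="scene" else 5
    a=cv2.resize(im[b[1]:b[3],b[0]:b[2],::-1],None,fx=S,fy=S,interpolation=cv2.INTER_CUBIC)
    nn=np.array([-.297,.0475,.9535]); nn/=np.linalg.norm(nn); up=np.array([0,0,1])-nn[2]*nn; up/=np.linalg.norm(up); lv=np.cross(nn,up)
    for (w,h),c in (((56.5,82.5),(0,255,0)),((40,66),(0,0,255))):
        p=np.array([f+up*i*w/2e3+lv*j*h/2e3 for i,j in((-1,-1),(1,-1),(1,1),(-1,1))])
        q=(p-T[:3,3])@T[:3,:3]; uv=q[:,:2]/q[:,2:]*[K[0,0],K[1,1]]+[K[0,2],K[1,2]]
        cv2.polylines(a,[np.int32(((uv-b[:2]+.5)*S).round())],True,c,1)
    out.append(a)
cv2.imwrite(sys.argv[1],np.hstack([cv2.copyMakeBorder(x,0,480-x.shape[0],0,0,0) if x.shape[0]<480 else x[:480] for x in out])[:, :800] if False else out[0])
cv2.imwrite(sys.argv[1].replace(".png","b.png"),out[1])
E
python3 ov.py pics/ov1.png
```

```text
(no output)
```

View pics/ov1.png

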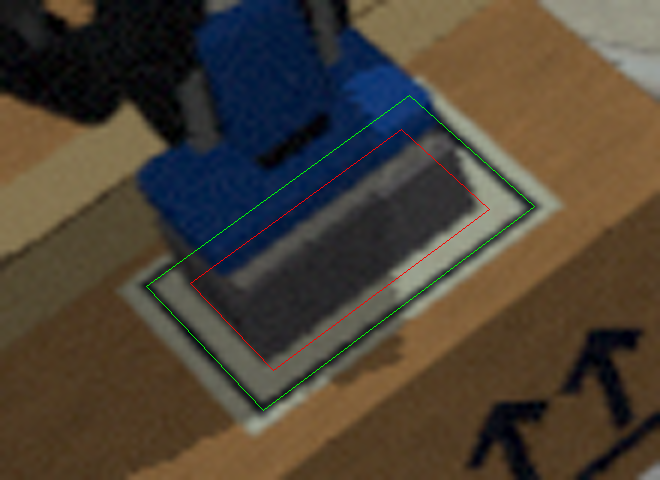

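View pics/ov1b.png

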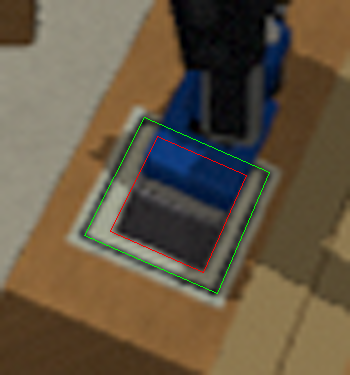

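The outlines put the stamp about 2–3 mm down the slope and within 1 mm along y, inside tolerance. The normal force is about 7 N, so I'm handing in.

```bash
python3 -c "
from h import *
o=ctrl.get_obs(); print(o['time_s'],o['wrist_force'],o['grasp_force']); print(ctrl.hand_in())"
```

```text
16.2667 [0.46287264 0.05596806 7.00399975] 61.17455005645752
the job is handed in; nothing more can be done
None
```

I handed the job in at 16.3 s, still gripping and holding down the blue stamp: by my measurements it is inside the frame, about 2–3 mm down-slope of centre, flat within about 0.03 rad, with about 7 N on the carton (skirt in roughly 5.5 mm); no verdict was shown.

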